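# Prop the shop's vent window open on its stay

## Task

Air the shop: lift the loose window stay by its ball, push the top-hung window out with it, and drop the third hole of the stay (counted from the window) over the pin on the sill, pressed gently fully home so that it holds the window open. Do not force the bar on the pin, do not let the window slam, leave the ornaments alone, and let go of the stay.

Things in the scene. Friction and masses are not known exactly. Their poses are not given: they have to be found in the camera images.
- window: Fixed dark-wood window frame in a short blue wall, 435 mm tall. Origin at counter height under the middle of the shut sash's inner face; x points outdoors (away from the robot), y left along the window. Sill top 60 mm above the counter, reaching 126 mm indoors of the origin; jambs and head within 30 mm. On the sill stands the steel pin of point pin_place.
- pin_place (a point): Point on the sill's top, 93 mm indoors of the window's origin: nominal place of the upright pin. The pin's foot plate is screwed down through slots, so the pin stands up to 12 mm indoors or outdoors of this point (not sideways). Flat-topped pin 8 mm thick, top 22 mm above the point; shoulder 18 mm wide, 9 mm above it. Bar home: hole centre 11.5 mm above it.
- sash (a joint): Opening angle of the top-hung glazed sash (1.1 to 2.2 kg), rad: 0 shut (4 mm of play inward at its bottom), growing as its bottom swings outdoors. Hinge line 387 mm above the counter, 18 mm outdoors of the window's origin. Its own weight swings it shut when nothing holds it. On holes 1 to 4 it stands at about 0, 0.10, 0.19, 0.29.
- stay: Window stay: flat steel bar 22 mm wide, 5 mm thick, four 10 mm holes, ball handle. Origin at its rivet, mid thickness, 18 mm indoors of the sash's face, 71.5 mm above the counter; it runs along its own -x. It swings 0.5 rad sideways, lifts 0.9 rad. The rivet is stiff (0.3 N m): the bar stays at the height it is left and must be pressed down. First it lies on the sill beside the pin, window shut.
- ball (a point): Centre of the stay's ball handle, 22 mm in diameter, 222 mm from the rivet along the bar, on a round neck 9 mm thick; it overhangs the sill, at first about 53 mm above the counter, with the bar home about 73 mm. Grip it from above with the fingers to its left and right (along the window's y).
- hole3 (a point): Centre of hole 3 of the stay, the wanted one, at mid thickness: 135 mm from the rivet, 87 mm from the ball's centre (hole 1 is 75 mm, hole 2 is 105 mm and hole 4 is 165 mm from the rivet).
- vase_mid (a point): Half-way up a white vase, 60 mm wide and 90 mm tall, standing on the sill; to be left alone.
- ring_cone_mid (a point): Half-way up a pale wooden ring cone, 52 mm wide and 72 mm tall, standing on the sill; to be left alone.
- trinket_bowl: A blue bowl, 90 mm wide and 35 mm tall, on the counter; origin at its underside; to be left alone.
- keepsake_box_mid (a point): Centre of a wooden box, 96 x 136 x 56 mm, on the counter; to be left alone.

How it is judged:
By the outcome, as a careful person would: the job done as asked, in the order asked, and still so for the second after the job is handed in, with the robot touching nothing.
It also fails if it takes over 72 s, if anything falls off the work surface, if the arm or the gripper's body presses on something with over 40 N, if the wrist force passes 120 N, or if a joint passes its speed limit or range.

## Robot

A 6-joint arm with a two-finger parallel gripper is mounted at the origin on the work surface. World frame = base frame: x ahead of the robot, y to its left, z up, the work surface at z = 0. Lengths are in m, angles in rad, forces in N, time in s.
With the tool pointing down it reaches from about 0.35 to 1 m from the base axis. Payload 7.1 kg.
Tool frame: the origin (TCP) lies between the finger pads; the fingertips stand 22 mm ahead of it and the grasp point (between the pads) lies 3 mm ahead of it; z points along the fingers, y is the line along which they close (so a half turn about z gives the same grasp; the last joint's range is limited). The gripper opens to 85 mm and grips with 20 to 120 N. Pads are 22 mm wide; open, the fingers measure 114 mm over their backs; the gripper's body (76 mm by 85 mm) begins 54 mm behind the grasp point. The pads swing forward as they close: fully open they stand 13 mm farther back than shut.
Start: joints at [1.15, 0.423, 1.63, -0, 1.089, -0.019], TCP at [0.244, 0.575, 0.253] pointing down, gripper open.
Joint ranges: [-3, 3], [-0.9, 2.11], [0.09, 2.58], [-1.31, 4.45], [0.11, 2.69], [-2.54, 2.54]. Speed limits (rad/s): [2.39, 2.39, 3.01, 3.14, 3.14, 3.14].

## Interface

Orientations are given as a rotation vector (axis times angle).
In Python, from rig import manip gives the robot as it stands. The module is installed in compiled form; this text tells all that it offers. Calls block until the motion is done:
- manip.move_to(position, orientation): joint-space move of the TCP to a pose.
- manip.servo_line(position, orientation=None, rate=0.15): straight line of the TCP; orientation=None keeps the orientation; rate is the mean speed in m/s.
- manip.set_joints(angles): joint-space move.
- manip.command_gripper(opening, f_grip=None): finger opening in m; f_grip is the grip in N (None keeps the last); returns when the fingers have stopped.
- manip.hold(seconds).
- manip.solve_ik(position, orientation): joint angles nearest the present ones, or None.
- manip.camera(name): name is "scene" or "side" or "wrist"; returns a dict with "image" (480x640x3 uint8, red, green, blue), "fx", "fy", "cx", "cy" (pixels), "k1" (the pictures are not rectified: a ray, as slopes to the right and down, at radius r is drawn at 1 + k1 r^2 times it, then the intrinsics apply), "cam_to_world" (4x4, takes a point from camera to world coordinates); the wrist camera has in their place "mount" (4x4, takes a point from camera to tool coordinates, whose origin is the TCP and whose axes are the flange's). Camera axes: x right, y down, z forward; pixel columns grow to the right and rows downward; lengths in m; the calibration is good to about 2 mm. A picture is of the moment at which its call begins: read the wrist's pose just before it. There is no depth.
A pose or a line that the arm cannot do raises manip.IKError and nothing moves.
- manip.sign_off(): hands the job in; it is judged then, once.
Readings, each from a call of its own:
- manip.get_time(): time.
- manip.get_joint_positions(): joint angles.
- manip.get_joint_vel(): joint speeds.
- manip.get_tau(): joint torques, N m.
- manip.get_position(): TCP position.
- manip.get_ee_rot(): TCP orientation.
- manip.get_contact_force(): force on the tool from outside, world axes, zero at the start.
- manip.get_torque(): the same for the moment, N m.
- manip.get_width(): finger opening in m.
- manip.get_grip_force(): force on a finger pad.
Only numpy, scipy, OpenCV 4.12 (cv2) and the standard library are available. Lean on these libraries where they do the work, as an engineer would, in place of code of your own. Each camera call takes 0.05 s, during which the arm holds its last target. There are 200 camera calls.

## Working session

There is one attempt and no reset: what is moved stays moved. The work goes in short steps, each a Python script; the robot and the scene stay as the last script left them, time stands still between calls to the robot, and variables do not carry over. Pictures are saved under pics/ and viewed, at most 10 in all, crops included, and the job is handed in when it is done.

```bash
mkdir -p pics; cat > h.py <<'E'
import numpy as np, cv2
from rig import manip
from scipy.spatial.transform import Rotation as R
def save(c,n): cv2.imwrite('pics/'+n,c['image'][:,:,::-1])
def ray(c,u,v,T=None):
    x=(u-c['cx'])/c['fx'];y=(v-c['cy'])/c['fy'];rd=np.hypot(x,y);r=rd
    for _ in range(20): r=rd/(1+c['k1']*r*r)
    s=r/rd if rd>0 else 1
    T=c['cam_to_world'] if T is None else T
    d=T[:3,:3]@np.array([x*s,y*s,1.]);return T[:3,3],d/np.linalg.norm(d)
def plane(c,u,v,z,T=None):
    o,d=ray(c,u,v,T);return o+d*(z-o[2])/d[2]
def tri(r1,r2):
    (a,d),(b,e)=r1,r2
    s=np.linalg.lstsq(np.c_[d,-e],b-a,rcond=None)[0]
    p,q=a+s[0]*d,b+s[1]*e
    return (p+q)/2,np.linalg.norm(p-q)
def proj(c,p,T=None):
    T=c['cam_to_world'] if T is None else T
    q=T[:3,:3].T@(np.asarray(p)-T[:3,3]);x,y=q[0]/q[2],q[1]/q[2];s=1+c['k1']*(x*x+y*y)
    return np.array([c['fx']*x*s+c['cx'],c['fy']*y*s+c['cy']])
def wristT(c):
    T=np.eye(4);T[:3,:3]=R.from_rotvec(manip.get_ee_rot()).as_matrix();T[:3,3]=manip.get_position();return T@c['mount']
E
python3 - <<'E'
from h import *
for n in("scene","side"):
    c=manip.camera(n);save(c,n+'0.png');np.save(n+'0.npy',c,allow_pickle=True)
    print(n,c['fx'],c['k1'],np.round(c['cam_to_world'],3).tolist())
print(manip.get_ee_rot(),manip.get_time())
E
```

```text
scene 522.8300773762282 -0.003957064946578063 [[0.976, 0.209, -0.062, 0.669], [0.218, -0.931, 0.295, -0.429], [0.004, -0.301, -0.954, 1.529], [0.0, 0.0, 0.0, 1.0]]
side 494.7458183191388 -0.03678748540806422 [[-0.968, -0.182, 0.174, 0.387], [-0.252, 0.695, -0.674, 0.705], [0.001, -0.696, -0.718, 1.012], [0.0, 0.0, 0.0, 1.0]]
[-6.26775900e-01 -3.07811699e+00  2.15585151e-03] 0.1
```

View pics/scene0.png

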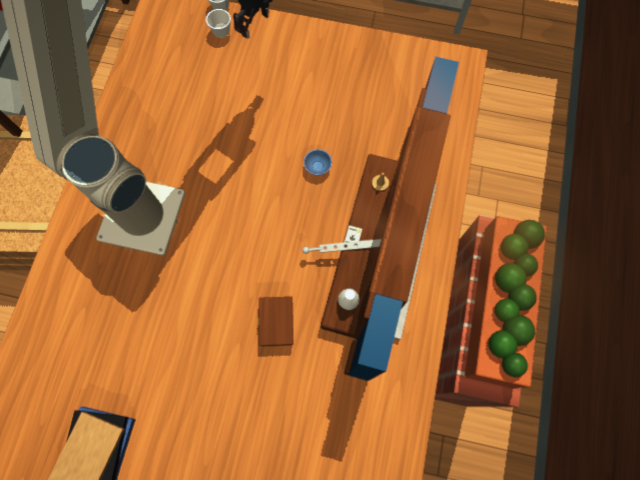

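View pics/side0.png

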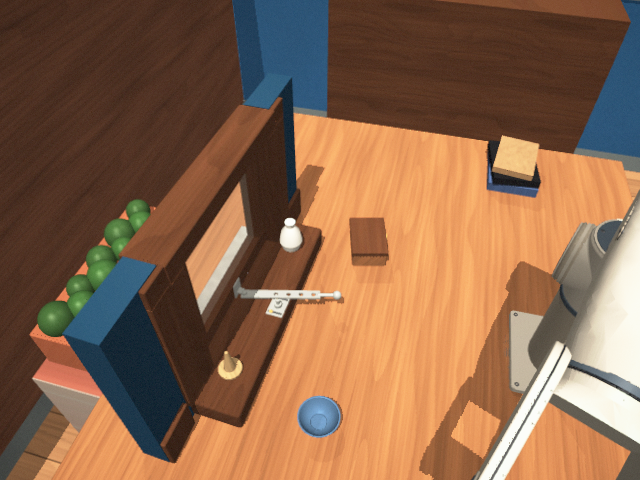

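Scene: ball near (306,250), bar to (380,244), pin plate near (353,235), vase (348,299), cone (381,182), box (276,321), bowl (317,162). Side: ball near (337,295), pin plate (278,304). Next I zoom both views into one picture.

```bash
python3 - <<'E'
from h import *
a=np.load('scene0.npy',allow_pickle=True).item();b=np.load('side0.npy',allow_pickle=True).item()
A=a['image'][215:275,295:395];B=b['image'][265:325,225:350]
A=cv2.resize(A,None,fx=5,fy=5,interpolation=cv2.INTER_CUBIC)
B=cv2.resize(B,None,fx=5,fy=5,interpolation=cv2.INTER_CUBIC)
I=np.zeros((600,640,3),np.uint8);I[:300,:500]=A;I[300:,:625]=B
cv2.imwrite('pics/zoom0.png',I[:,:,::-1])
p,e=tri(ray(a,306,250.5),ray(b,337.5,295.5));print('ball',p,e)
S=[plane(a,u,v,.06) for u,v in((322,327),(369,156))];print('sill edge',S, np.linalg.norm(S[0]-S[1]))
S=[plane(b,u,v,.06) for u,v in((322,230),(243,415))];print('sill edge side',S)
for n,ua,ub in(('vase',(348,299),(291,240)),('cone',(381,183),(230,366)),('bowl',(317,162),(319,417)),('box',(276,320),(368,232))):
    print(n,tri(ray(a,*ua),ray(b,*ub)))
E
```

```text
ball [ 0.52824251 -0.01406786  0.05003791] 0.004888900927361708
sill edge [array([ 0.62600914, -0.22398723,  0.06      ]), array([0.65297763, 0.32442905, 0.06      ])] 0.5490789738107457
sill edge side [array([ 0.61526177, -0.2125958 ,  0.06      ]), array([0.63913497, 0.33043045, 0.06      ])]
vase (array([ 0.67976208, -0.13511253,  0.08225143]), np.float64(0.0019910005143918617))
cone (array([0.70409812, 0.23896085, 0.06715689]), np.float64(0.0041166981010840355))
bowl (array([0.49570464, 0.28311477, 0.02978855]), np.float64(0.0015418535118617766))
box (array([ 0.49430642, -0.23370202,  0.06256053]), np.float64(0.0031250398700236443))
```

View pics/zoom0.png

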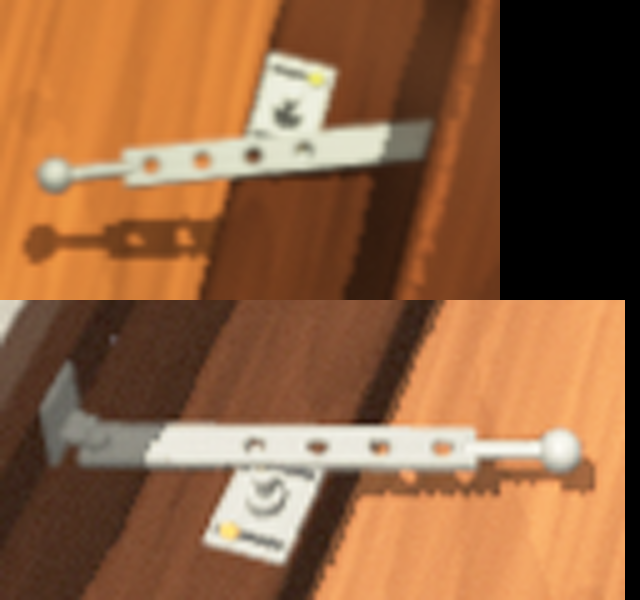

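Zoom: ball at scene (306,250), side (337,295); the plate with the pin lies just left (+y) of the bar between holes 3 and 4 of the picture; the third hole from the window is in view. Heights, the 548 mm sill edge and box/bowl positions are plausible. Now a wrist look from above.

```bash
cat >> h.py <<'E'
YAW=-0.047
def down(a): return (R.from_euler('z',a)*R.from_euler('x',np.pi)).as_rotvec()
E
python3 - <<'E'
from h import *
c=manip.camera('wrist');print(np.round(c['mount'],3).tolist(),c['fx'],c['k1'])
for a in(YAW,YAW+np.pi):
    q=manip.solve_ik([.53,-.014,.053],down(a));print(a,q)
    print(manip.solve_ik([.55,-.014,.28],down(a)))
a=YAW
if manip.solve_ik([.55,-.014,.28],down(a)) is None: a+=np.pi
manip.move_to([.55,-.014,.28],down(a))
manip.hold(.2)
T0=None
c=manip.camera('wrist');T=wristT(c);save(c,'w1.png');c['T']=T;np.save('w1.npy',c,allow_pickle=True)
print(manip.get_time(),T.round(3).tolist())
E
```

```text
[[-0.0, -0.954, -0.3, 0.077], [1.0, -0.0, -0.001, -0.0], [0.001, -0.3, 0.954, -0.12], [0.0, 0.0, 0.0, 1.0]] 337.3568821257348 -0.04102134707919937
-0.047 [-4.88558391e-02  6.04188006e-01  1.93667036e+00 -4.44089210e-16
  6.00734284e-01  1.56894049e+00]
[-4.70800944e-02  2.82345712e-01  1.77237444e+00 -4.44089210e-16
  1.08687250e+00  1.57071623e+00]
3.094592653589793 [-0.04885584  0.60418801  1.93667036  0.          0.60073428 -1.57265217]
[-0.04708009  0.28234571  1.77237444  0.          1.0868725  -1.57087642]
2.7667 [[-0.047, -0.953, -0.298, 0.626], [-0.999, 0.045, 0.013, -0.017], [0.001, 0.299, -0.954, 0.4], [0.0, 0.0, 0.0, 1.0]]
```

View pics/w1.png

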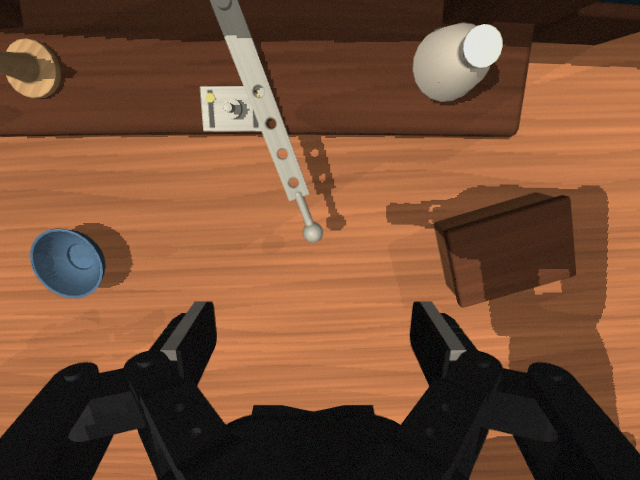

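Wrist: ball (313,232), holes 4..1 (293,183), (282,154), (271,123), (258,91), rivet near (224,3), pin on its plate near (233,107); cone, vase, bowl and box clear of the bar.

```bash
python3 - <<'E'
from h import *
c=np.load('w1.npy',allow_pickle=True).item();T=c['T']
g=c['image'].astype(int)
W=R.from_euler('z',YAW).as_matrix()
I=c['image'][75:145,190:330];cv2.imwrite('pics/w1z.png',cv2.resize(I,None,fx=5.5,fy=5.5,interpolation=cv2.INTER_CUBIC)[:,:,::-1])
# ball by brightness/roundness
m=((g.min(2)>110)&((g.max(2)-g.min(2))<40)).astype(np.uint8)
b=m[218:250,298:330];ys,xs=np.nonzero(b);print('ball px',xs.mean()+298,ys.mean()+218,len(xs), (xs.max()-xs.min()+1),(ys.max()-ys.min()+1))
for n,u,v,z in(('ball',313,232.5,.053),('h4',293,183,.0575),('h3',282,154,.060),('h2',271,123,.0625),('h1',258,91,.065),('rivet',224,3,.074),('pin',232,107,.082),('sillL',0,136,.06),('sillR',515,136,.06)):
    p=plane(c,u,v,z,T);print(n,p.round(4),'win',(W.T@p).round(4))
s=np.load('side0.npy',allow_pickle=True).item();a=np.load('scene0.npy',allow_pickle=True).item()
print(tri(ray(c,313,232.5,T),ray(s,337.3,295.3)),tri(ray(c,313,232.5,T),ray(a,306,250.2)))
E
```

```text
ball px 310.96666666666664 230.72666666666666 300 18 24
ball [ 0.5273 -0.0134  0.053 ] win [0.5274 0.0113 0.053 ]
h4 [0.5815 0.0043 0.0575] win [0.5807 0.0316 0.0575]
h3 [0.6106 0.0131 0.06  ] win [0.6094 0.0418 0.06  ]
h2 [0.6399 0.0213 0.0625] win [0.6382 0.0513 0.0625]
h1 [0.6685 0.0307 0.065 ] win [0.6663 0.0621 0.065 ]
rivet [0.7387 0.0522 0.074 ] win [0.7354 0.0868 0.074 ]
pin [0.6544 0.0525 0.082 ] win [0.6512 0.0832 0.082 ]
sillL [0.6446 0.2946 0.06  ] win [0.6301 0.3246 0.06  ]
sillR [ 0.6184 -0.216   0.06  ] win [ 0.6279 -0.1867  0.06  ]
(array([ 0.52656743, -0.01362551,  0.05170218]), np.float64(0.0008120676483198698)) (array([ 0.53014419, -0.01427682,  0.05887642]), np.float64(0.002705153114026204))
```

View pics/w1z.png

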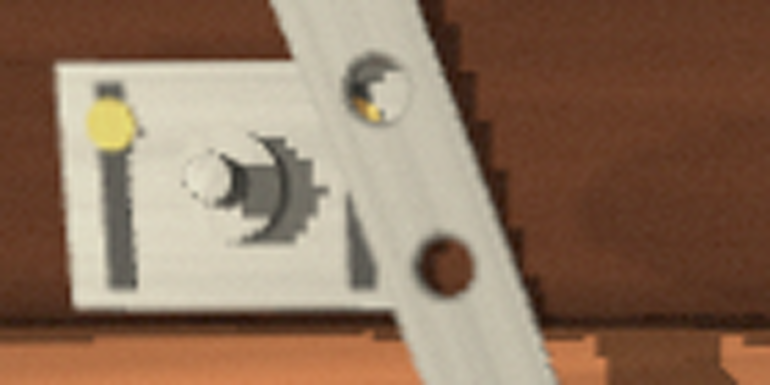

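```bash
sed -i 's/^YAW=.*/YAW=-0.050/' h.py; cat >> h.py <<'E'
W=R.from_euler('z',YAW).as_matrix()
RY=None
def tcp(p): return W@np.asarray(p)+[0,0,.003]
def go(p,rate=.08): manip.servo_line(tcp(p),down(YAW),rate=rate)
def ball(rx,ry,psi,al,rz=.0715): return np.array([rx-.222*np.cos(al)*np.cos(psi),ry-.222*np.cos(al)*np.sin(psi),rz+.222*np.sin(al)])
def st(n=''): print(n,'t',round(manip.get_time(),2),'p',(W.T@manip.get_position()).round(4),'F',(W.T@manip.get_contact_force()).round(1),'w',round(manip.get_width(),4),'g',round(manip.get_grip_force(),1))
def look(n):
    T=None;c=manip.camera('wrist');c['T']=wristT(c);save(c,n+'.png');np.save(n+'.npy',c,allow_pickle=True);return c
E
python3 - <<'E'
from h import *
c=np.load('w1.npy',allow_pickle=True).item();T=c['T']
pin=W.T@plane(c,227.8,107.7,.082,T);b=W.T@plane(c,313,232.5,.0525,T);rv=W.T@plane(c,224,3,.074,T)
print('pin',pin,'ball',b,'riv',rv)
manip.command_gripper(.06)
go([b[0],b[1],.16],.25);go([b[0],b[1],.0525],.1);st('down')
manip.command_gripper(.0,30);st('grip')
E
```

```text
pin [0.65039347 0.08893793 0.082     ] ball [0.52717831 0.01292273 0.0525    ] riv [0.73517837 0.08905237 0.074     ]
down t 4.99 p [0.5277 0.0129 0.0561] F [0.1 0.3 1.4] w 0.0599 g 0.0
grip t 5.44 p [0.5275 0.0129 0.0558] F [-0.6  0.5  2.9] w 0.0199 g 29.2
```

```bash
python3 - <<'E'
from h import *
rx,ry=.736,.089; ps=.348
for al in(.06,.2,.33): go(ball(rx,ry,ps,al));st('lift%.2f'%al)
for r in(.76,.788): go(ball(r,ry,ps,.33),.05);st('push')
for p in(.2,.1,0): go(ball(.788,ry,p,.33),.06);st('swing')
manip.hold(.3);look('w2');st()
s=manip.camera('side');save(s,'s2.png')
a=cv2.imread('pics/w2.png')[0:300,160:480];b=cv2.imread('pics/s2.png')[200:420,170:400]
I=np.zeros((600,800,3),np.uint8);I[:600,:480]=cv2.resize(cv2.imread('pics/w2.png')[:300,200:440],(480,600));I[:306,480:]=cv2.resize(b,(320,306));cv2.imwrite('pics/c2.png',I)
E
```

```text
lift0.06 t 5.99 p [0.5281 0.0135 0.0883] F [ 0.4 -0.6 -1.2] w 0.0198 g 29.5
lift0.20 t 6.53 p [0.5318 0.0149 0.1188] F [ 1.4  0.6 -0.7] w 0.0199 g 29.5
lift0.33 t 7.04 p [0.5388 0.0174 0.1465] F [ 1.3  0.5 -1. ] w 0.0199 g 29.5
push t 7.67 p [0.5626 0.0173 0.1463] F [-1.1 -0.7 -1.6] w 0.0197 g 29.4
push t 8.38 p [0.5905 0.0174 0.1464] F [-2.3  0.2 -1. ] w 0.02 g 29.5
swing t 9.05 p [0.5821 0.0476 0.1465] F [-2.2 -2.2 -2.2] w 0.02 g 29.6
swing t 9.55 p [0.5789 0.0684 0.1464] F [-3.1 -1.1 -0.5] w 0.0198 g 29.6
swing t 10.05 p [0.578  0.0896 0.1465] F [-2.  -0.1 -2.5] w 0.02 g 29.6
 t 10.4 p [0.578  0.0889 0.1465] F [-3.   0.7 -2.1] w 0.0199 g 29.6
```

View pics/c2.png

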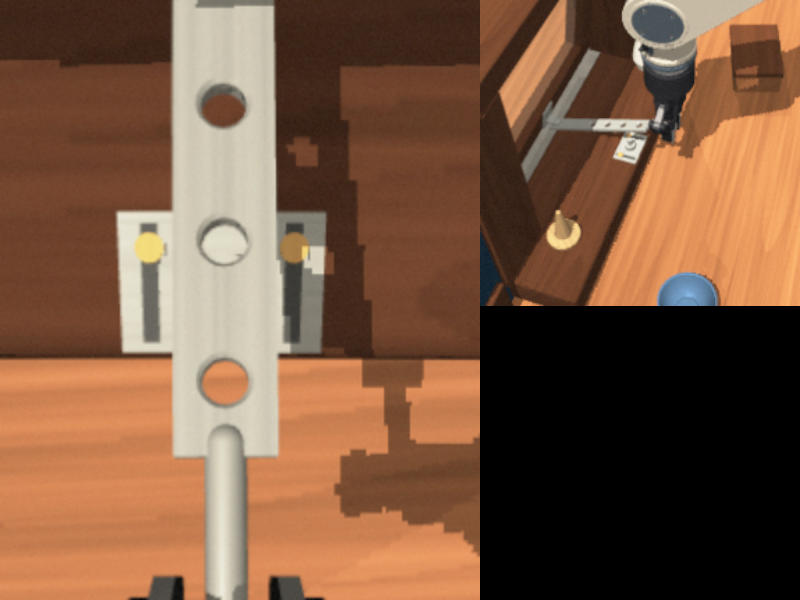

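Wrist crop (2×): hole 4, 3, 2 at crop (224,382), (222,242), (222,105); the plate spans columns 119–325, rows 212–353, its slots symmetric about the bar; window open, only plate/pin steel seen through hole 3.

```bash
python3 - <<'E'
from h import *
c=np.load('w2.npy',allow_pickle=True).item();T=c['T']
f=lambda u,v,z,cc=c: (W.T@plane(cc,200+u/2,v/2,z,cc['T'])).round(4)
for n,u,v,z in(('h2',222,105,.108),('h3',222,242,.117),('h4',224,382,.1266),('plT',222,212,.062),('plB',222,353,.062),('plL',121,282,.062),('plR',324,282,.062)): print(n,f(u,v,z))
w=np.load('w1.npy',allow_pickle=True).item()
for n,u,v in(('TL',56,63),('BL',76,308)): print('w1',n,(W.T@plane(w,190+u/5.5,75+v/5.5,.062,w['T'])).round(4))
print('w1 shoulder',(W.T@plane(w,190+247/5.5,75+187/5.5,.069,w['T'])).round(4))
print('pintop in crop',(proj(c,W@[.6504,.0889,.082],T)-[200,0])*2, T[:3,3]@W)
I=c['image'][95:150,280:345];cv2.imwrite('pics/w2z.png',cv2.resize(I,None,fx=9,fy=9,interpolation=cv2.INTER_CUBIC)[:,:,::-1])
E
```

```text
h2 [0.6884 0.0891 0.108 ]
h3 [0.6603 0.0891 0.117 ]
h4 [0.6323 0.0887 0.1266]
plT [0.6706 0.0893 0.062 ]
plB [0.6309 0.0894 0.062 ]
plL [0.6515 0.1188 0.062 ]
plR [0.6514 0.0595 0.062 ]
w1 TL [0.6707 0.1183 0.062 ]
w1 BL [0.6309 0.1182 0.062 ]
w1 shoulder [0.6502 0.0855 0.069 ]
pintop in crop [223.34544699 287.04776147] [0.6541921  0.08855589 0.26661029]
```

View pics/w2z.png

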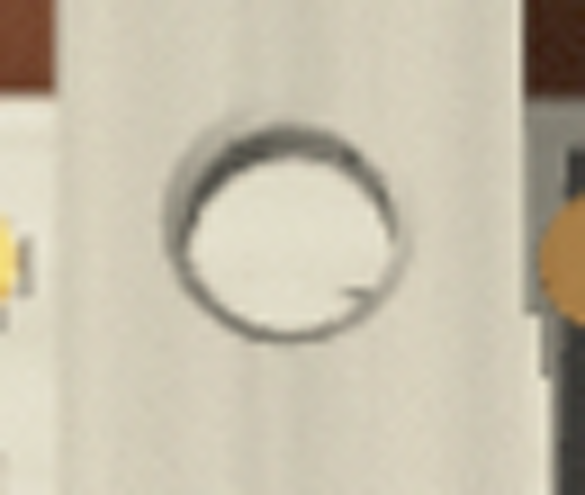

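```bash
cat >> h.py <<'E'
PX,PY=.6506,.0891
def over(al,dx=0,dy=0,rz=.0707,rate=.04): go([PX+dx-.087*np.cos(al),PY+dy,rz+.222*np.sin(al)],rate)
E
python3 - <<'E'
from h import *
over(.335);over(.23);st();over(.13);manip.hold(.3);st()
c=look('w3');f=W.T@wristT(c)[:3,3];print(f)
print('pintop px',proj(c,W@[PX,PY,.082],c['T']),'hole px',proj(c,W@[PX,PY,.0707+.135*np.sin(.13)+.0025],c['T']))
I=c['image'][80:160,270:370];cv2.imwrite('pics/w3z.png',cv2.resize(I,None,fx=7,fy=7,interpolation=cv2.INTER_CUBIC)[:,:,::-1])
E
```

```text
t 11.56 p [0.5657 0.0891 0.1241] F [-0.6  0.4 -0.1] w 0.0196 g 29.7
 t 12.56 p [0.5642 0.0891 0.1025] F [-1.5  0.2  0.1] w 0.0198 g 29.7
[0.64042655 0.08881799 0.22266098]
pintop px [311.55529875 108.98689349] hole px [311.50541115 107.17094575]
```

View pics/w3z.png

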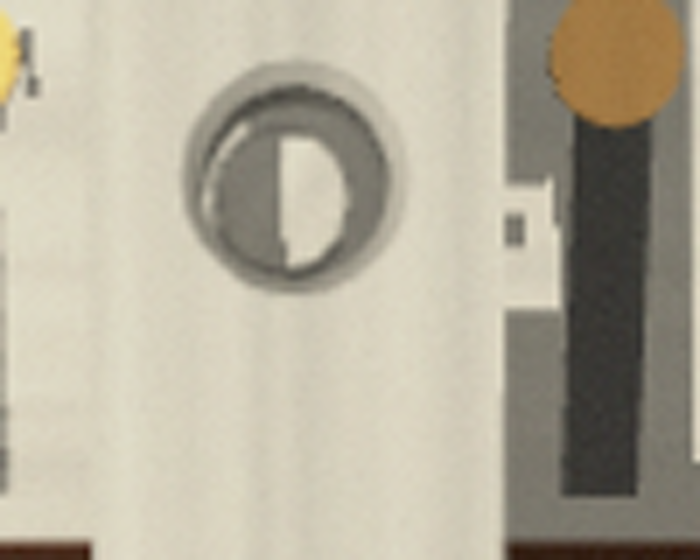

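Crop: pin top at (281,203), 8 mm wide, hole rim at (294,178): hole 3 is about 0.8 mm to the right and 0.4–0.7 mm too far outdoors. I correct this and lower while watching the force.

```bash
python3 - <<'E'
from h import *
over(.13,-.0005,.0013);manip.hold(.2);st('corr')
for al in(.11,.09,.07,.05,.03,.015,.005):
    over(al,-.0005,.0013,rate=.03);F=W.T@manip.get_contact_force();st('al%.3f'%al)
    if abs(F[2])>9 or np.hypot(F[0],F[1])>9: print('stop');break
manip.hold(.2);c=look('w4');st()
I=c['image'][60:160,260:380];cv2.imwrite('pics/w4z.png',cv2.resize(I,None,fx=5,fy=5,interpolation=cv2.INTER_CUBIC)[:,:,::-1])
E
```

```text
corr t 13.06 p [0.5639 0.0904 0.1025] F [-1.6 -0.3  0.1] w 0.0199 g 29.7
al0.110 t 13.36 p [0.5637 0.0904 0.0979] F [-1.1 -0.6  0. ] w 0.0201 g 29.8
al0.090 t 13.66 p [0.5633 0.0904 0.0934] F [-1.5  0.3  0.7] w 0.0196 g 29.8
al0.070 t 13.96 p [0.5631 0.0904 0.089 ] F [-1.1 -0.9  0.4] w 0.0201 g 29.8
al0.050 t 14.26 p [0.563  0.0904 0.0845] F [-0.2  0.3  0.5] w 0.0198 g 29.8
al0.030 t 14.56 p [0.563  0.0904 0.0801] F [-0.8  0.   0.7] w 0.0198 g 29.8
al0.015 t 14.82 p [0.5629 0.0904 0.0768] F [-0.4  0.5  0.5] w 0.0199 g 29.8
al0.005 t 15.07 p [0.5634 0.0904 0.0751] F [-0.2  1.   5.1] w 0.0197 g 30.1
 t 15.32 p [0.5634 0.0904 0.075 ] F [-0.9 -0.5  4. ] w 0.0201 g 30.1
```

View pics/w4z.png

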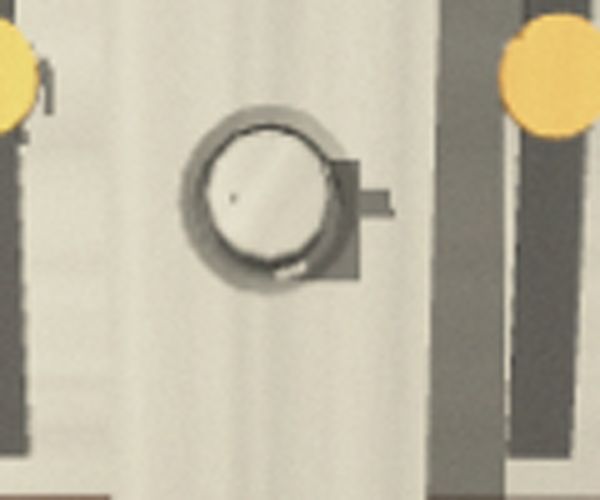

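Pin top stands inside hole 3 (crop (267,190)), bar at the home height with upward contact force. A small extra press, then let go.

```bash
python3 - <<'E'
from h import *
p=W.T@manip.get_position()-[0,0,.003]
for dz in(.0012,.002):
    if (manip.get_contact_force())[2]<8: go([p[0],p[1],p[2]-dz],.01);manip.hold(.15);st('press')
manip.command_gripper(.05);st('open')
b=W.T@manip.get_position()-[0,0,.003]
go([b[0],b[1],.12],.08);st();go([b[0]-.03,b[1],.24],.2);manip.hold(.5);st('up')
c=look('w5');s=manip.camera('side')
I=np.zeros((600,800,3),np.uint8);I[:300,:400]=cv2.resize(c['image'][40:240,180:447],(400,300));I[:300,400:]=cv2.resize(s['image'][200:350,180:380],(400,300));cv2.imwrite('pics/w5z.png',I[:300,:,::-1])
E
```

```text
press t 15.72 p [0.5635 0.0904 0.0745] F [-3.3 -0.7 10.2] w 0.0196 g 30.6
open t 16.12 p [0.5632 0.0904 0.0735] F [-0.5 -0.2 -0.4] w 0.0501 g 0.0
 t 16.88 p [0.5631 0.0904 0.1231] F [0.6 0.6 0.5] w 0.0498 g 0.0
up t 18.15 p [0.5332 0.0904 0.2427] F [0.  1.  0.2] w 0.0499 g 0.0
```

View pics/w5z.png

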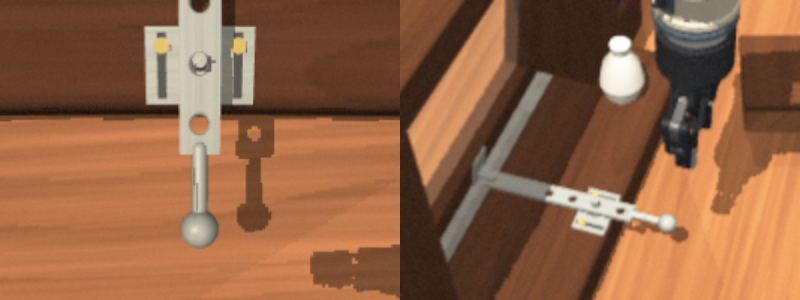

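Wrist and side views: the pin stands in the second hole from the ball, which is hole 3. The bar lies flat on the shoulder, the ball is free, the sash is open and the vase stands untouched.

```bash
python3 -c "
from h import *
print(manip.sign_off())"
```

```text
the job is handed in; nothing more can be done
None
```

The window is held open with the stay's third hole seated on the pin; the stay is released and the job was handed in at about 18 s. The highest force I read was about 10 N, in the final press.

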